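# Cap the open stud of a post-bound stamp album

### The arm

A 7-joint arm with a two-finger parallel gripper is mounted at the origin on the work surface. World frame = base frame: x ahead of the robot, y to its left, z up, the work surface at z = 0. Lengths are in m, angles in rad, forces in N, time in s.
With the tool pointing down it reaches from about 0.4 to 0.85 m from the base axis. Payload 4.5 kg.
Tool frame: the origin (TCP) lies at the very end of the fingers, on their centre line; the grasp point (between the pads) lies 19 mm behind it (r.grip_point_offset is the distance from the TCP to the grasp point, in m); y points along the fingers, x is the direction in which the jaws open and shut, and the axes are right-handed (so a half turn about y gives the same grasp; the last joint's range is limited). The gripper opens to 88 mm and grips with 3 to 60 N. Pads are 18 mm wide; open, the fingers measure 123 mm over their backs; the gripper's body (75 mm by 187 mm) begins 45 mm behind the grasp point.
Start: joints at [1.337, 0.689, -0.195, 1.565, 0.157, 0.902, -0.215], TCP at [0.165, -0.603, 0.239] pointing down, gripper open.
Joint ranges: [-3.01, 3.01], [-0.46, 2.08], [-1.47, 1.51], [0.13, 2.56], [-1, 4.14], [0.04, 2.09], [-2.66, 2.66]. Speed limits (rad/s): [2.57, 2.57, 3.14, 3.14, 3.14, 3.14, 3.14].

### API

Orientations are given as a unit quaternion [x, y, z, w].
In Python, from plant import get_state, snapshot, camera_params, job, r gives the robot as it stands.
- The arm moves only by the tool carry_out, never from a script. Its arguments are lists of equal length, an entry for each row: "offset": the shift along the world's x, y, z in m, a list of three; "twist": the turn about the world's z in degrees. In form: {"offset": [[tx, ty, tz], ...], "twist": [twist, ...]}. A call has 1 to 8 rows; each row shifts and turns the commanded pose from where the row before left it; what a row does not reach is not made up. A row lasts 1/8 s, in which the tool goes at most 62.5 mm and 10.7 degrees, less where a joint would pass 70% of its speed; a pose out of reach is approached as far as the arm can. A call with a gripper value outside its range is refused whole. "grip" is the finger opening in m, from 0 to 0.0881, set as the call begins (left out, the last holds). The fingers move at their own pace and stop on an object; "newtons" is the grip in N (left out, the last holds). Time passes only in rows, so rows that do not move let the fingers close. It gives the time, the measured TCP pose, the force and the opening at its end, in the units of the state.
- get_state(): the state, without advancing time (a new reading comes with each control period).
- snapshot(name): name is "side" or "top"; returns the picture (480x640x3 uint8, red, green, blue); there is no depth.
- camera_params(name): a dict with "camera_matrix" (3x3 intrinsics, pixels), "dist_coeffs" ([k1, k2, p1, p2, k3] as OpenCV has them; the pictures are not rectified), "eye" and "orientation" of the camera in the world. Camera axes: x right, y up, looking along -z (the intrinsics and any distortion apply to the point x, -y, -z); pixel columns grow to the right and rows downward; lengths in m; the calibration is good to about 2 mm. A picture is of the moment at which its call begins. camera_params takes no time and is no camera call.
- job.finish_job(): hands the job in, once; it reports no verdict.
The state is a dict: "clock": time; "q": joint angles; "qd": joint speeds; "joint_torque": joint torques, N m; "tool_pos": TCP position; "eef_rot": TCP orientation; "contact_force": force on the tool from outside, world axes, zero at the start; "moment": the same for the moment, N m; "opening": opening from 0.0 (shut) to 1.0 (fully open).
Only numpy, scipy, OpenCV 4.12 (cv2) and the standard library are available. Lean on these libraries where they do the work, as an engineer would, in place of code of your own. Each camera call takes 0.05 s, during which the arm holds its last target. There are 200 camera calls.

### The job

Close the album's bare stud: first draw the orange aligning pin up out of it, hang the pin by its flange well inside the notch of the yellow rest on the album's edge and let go of it. Then push the loose red snap cap, mouth down, onto the bare stud until it clicks, and keep pressing so that the springy brass collar under it is pushed well down. Finish while still holding the cap with the gripper and pressing it down; leave the loupe, the glass pot and the green stock book alone.

Things in the scene. Friction and masses are not known exactly. Their poses are not given: they have to be found in the camera images.
- album: Fixed album, blue cloth covers, 200 x 240 x 50 mm (x, y, z). Origin: centre of its underside; z up. On top, along its edge at x = -65 mm, a metal binding strip carries the bare stud at y = +60 mm and, at y = -60 mm, a fixed red cap already fitted. The yellow pin rest juts out over the edge at y = +120 mm.
- fitted_cap (a point): Top centre of the cap already fitted on the other stud: 92 mm above the table, 40 mm across, fixed; leave it.
- stud_top (a point): Centre of the mouth of the bare steel stud, 84 mm above the table (34 above the album); album's axes. A tube 22 mm outside, tapering to 19 mm over its top 6 mm; bore 10 to 13 mm wide, 34 mm deep, with the pin in it at the start. A sprung brass collar, 37 mm wide, surrounds its foot, top face 24 mm below this point.
- latches (a point): On the stud's axis, 16.5 mm below its top: height of the four sprung brass latch noses standing out of its sides. They meet the cap's lip when its underside is 14 mm below the stud's top; the push needed peaks at roughly 7 to 13 N about 17 mm down, drops to almost nothing, and from about 20 mm down the noses snap out behind the lip and draw the cap on to the collar.
- collar (a joint): How far the sprung brass collar round the bare stud is pushed down, m: 0 free, 0.005 at its stop. Stiffness about 2.5 N per mm. The clicked cap's underside rests on it; it only goes down while the cap is being pressed, and comes up again when the cap is let go.
- notch (a point): Centre of the parking notch, at the top face of the yellow rest, 60 mm above the table, 20 mm outside the album's edge; album's axes. A slot 12 mm wide (x) through the 10 mm thick, 36 mm wide rest; closed 12 mm towards -y, open outwards 22 mm towards +y. The shank goes in sideways from the open end or down from above; the flange then lies on the rest.
- pin_grip (a point): Centre of the orange grip knob of the aligning pin, an upright cylinder 14 mm across, 28 mm tall. Below it a flange 20 mm across, 4 mm thick (underside 18 mm below this point), then a steel shank 8 mm across, 30 mm long. At the start it stands in the bare stud, flange on its mouth; 50 g; pulls straight up freely.
- cap_mid (a point): Centre of the loose red snap cap, half-way up: upright cylinder 40 mm across, 36 mm tall, a thin black band near its foot, closed on top, mouth down on the table (underside 18 mm below this point); 40 g. Mouth opening 25 mm through a lip 4 mm high; behind the lip the bore is 32 mm wide, to 32 mm above the underside.
- pin_flange (a point): Centre of the underside of the pin's flange, 18 mm below pin_grip; z along the pin, up.
- cap_foot (a point): Centre of the loose cap's underside (18 mm below cap_mid); z along the cap, up.
- cap: The loose snap cap itself; origin at the centre of its underside.
- pin: The aligning pin itself; origin at the centre of the underside of its flange.
- loupe_mid (a point): Bystander: centre of a black eyepiece magnifier standing on the table, 38 mm across, 40 mm tall.
- pot_mid (a point): Bystander: centre of a small amber glass pot with a metal lid standing on the table, 42 mm across, 45 mm tall. The loose cap, loupe and pot swap places from run to run.
- stockbook_mid (a point): Bystander: centre of a green pocket stock book lying flat, 85 x 120 x 18 mm.
There are look-alikes about, which are no part of the job. Of the things that look like the cap, the middle-sized one is meant.

How it is judged:
By the outcome, as a careful person would: the job done as asked, in the order asked, and still so for the second after the job is handed in, while the arm keeps its last pose, push and grip.
It also fails if it takes over 54 s, if anything falls off the work surface, if the arm or the gripper's body presses on something with over 40 N, if the wrist force passes 120 N, or if a joint passes its speed limit or range.

## Working session

There is one attempt and no reset: what is moved stays moved. The work goes in short steps, Python scripts to look and compute and a tool call to move; the robot and the scene stay as the last step left them, time stands still between calls to the robot, and variables do not carry over. Pictures are saved under pics/ and viewed, about 8 in all and at most 12, crops included, and the job is handed in when it is done.

Besides the shell and the picture viewer there is one more tool, called after "Call:" by a JSON object that holds its "api" and its "payload", one argument or row to a line. carry_out: Moves the arm, as the interface text tells. Its arguments: {"type":"object","properties":{"offset":{"type":"array"},"twist":{"type":"array"},"grip":{"type":"number"},"newtons":{"type":"number"}},"required":["offset","twist"]}

```bash
mkdir -p pics; ls; cat > h.py <<'E'
import numpy as np, cv2
from scipy.spatial.transform import Rotation as R
from plant import get_state, snapshot, camera_params, job, r
def snap(cam,name):
    im=snapshot(cam); cv2.imwrite(f'pics/{name}.png',im[:,:,::-1]); return im
def ray(cam,uv):
    p=camera_params(cam); K=np.array(p['camera_matrix']); D=np.array(p['dist_coeffs'])
    n=cv2.undistortPoints(np.array([[uv]],float),K,D)[0,0]
    d=R.from_quat(p['orientation']).apply([n[0],-n[1],-1]) if len(np.shape(p['orientation']))==1 else np.array(p['orientation'])@[n[0],-n[1],-1]
    return np.array(p['eye']),d
def atz(cam,uv,z):
    e,d=ray(cam,uv); return e+d*(z-e[2])/d[2]
def proj(cam,P):
    p=camera_params(cam); K=np.array(p['camera_matrix']); D=np.array(p['dist_coeffs'])
    c=R.from_quat(p['orientation']).inv().apply(np.atleast_2d(P)-np.array(p['eye']))
    c=c*[1,-1,-1]
    return cv2.projectPoints(c,np.zeros(3),np.zeros(3),K,D)[0][:,0]
E
python3 - <<'E'
from h import *
a=snap('top','top0'); b=snap('side','side0')
for c in('top','side'): print(camera_params(c))
print(get_state()); print(r.grip_point_offset)
E
```

```text
pics
{'camera_matrix': array([[481.4419662 ,   0.        , 321.74583635],
       [  0.        , 481.4419662 , 234.29460741],
       [  0.        ,   0.        ,   1.        ]]), 'dist_coeffs': array([-0.11359893,  0.        ,  0.        ,  0.        ,  0.        ]), 'eye': array([ 0.43347439, -0.01925897,  0.94145692]), 'orientation': array([ 0.06646837, -0.07196954, -0.69934541,  0.70803837])}
{'camera_matrix': array([[448.17511197,   0.        , 315.05767538],
       [  0.        , 448.17511197, 242.67367499],
       [  0.        ,   0.        ,   1.        ]]), 'dist_coeffs': array([0.02767279, 0.        , 0.        , 0.        , 0.        ]), 'eye': array([ 0.52139768, -0.80156476,  0.59319207]), 'orientation': array([ 0.48104146, -0.03107442, -0.04348461,  0.87506719])}
{'clock': 0.1, 'q': array([ 1.33681885,  0.68988452, -0.19453305,  1.56622499,  0.15733475,
        0.90252938, -0.21510591]), 'qd': array([-7.36352417e-05, -2.98198954e-03, -4.78476176e-04, -4.92539082e-04,
       -3.02178752e-04,  2.13874547e-05, -5.68037516e-04]), 'joint_torque': array([-2.90910735e-03, -5.28491843e+01, -1.27140675e+00, -1.53837079e+01,
       -5.25807927e-02,  1.96113702e-03,  5.80647406e-05]), 'tool_pos': array([ 0.16517236, -0.60219082,  0.23800432]), 'eef_rot': array([-0.56197905,  0.42924561, -0.42825901,  0.56260285]), 'contact_force': array([ 1.08355073,  0.17372062, -1.09041233]), 'moment': array([0.04380085, 0.00581807, 0.02974863]), 'opening': 1.003348511217841}
0.0187
```

View pics/top0.png

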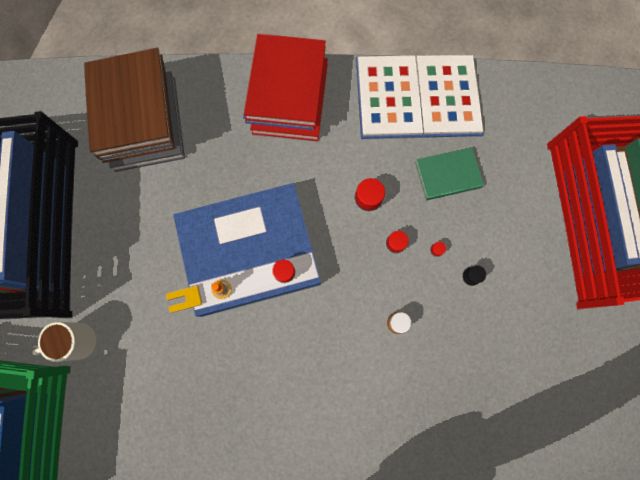

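View pics/side0.png

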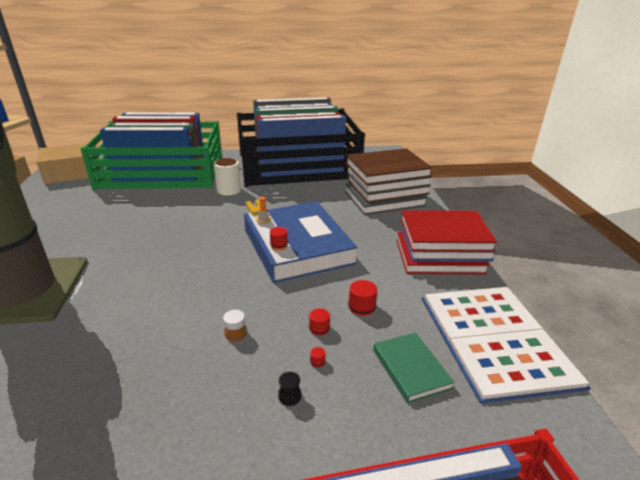

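The top view has the possible caps at (370,194) large, (398,241) middle, (438,248) small and (284,270) fitted on the album. The middle one at (398,241) fits the description, and in the side view it's at (319,321). The pin is at about (218,287), the yellow rest at about (183,299) and the album is blue. I'll check the choice in close crops.

```bash
python3 - <<'E'
import cv2,numpy as np
a=cv2.imread('pics/top0.png'); b=cv2.imread('pics/side0.png')
A=cv2.resize(a[255:325,155:315],None,fx=5,fy=5,interpolation=cv2.INTER_CUBIC)
B=cv2.resize(a[170:270,340:460],None,fx=4,fy=4,interpolation=cv2.INTER_CUBIC)[:, :]
B=cv2.resize(a[175:260,340:460],None,fx=3,fy=3,interpolation=cv2.INTER_CUBIC)
C=cv2.resize(b[190:275,240:360],None,fx=3,fy=3,interpolation=cv2.INTER_CUBIC)
o=np.zeros((605,800,3),np.uint8); o[:350]=A; o[350:605,:360]=B; o[350:605,400:760]=C
cv2.imwrite('pics/crop0.png',o[:600])
E
```

```text
(no output)
```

View pics/crop0.png

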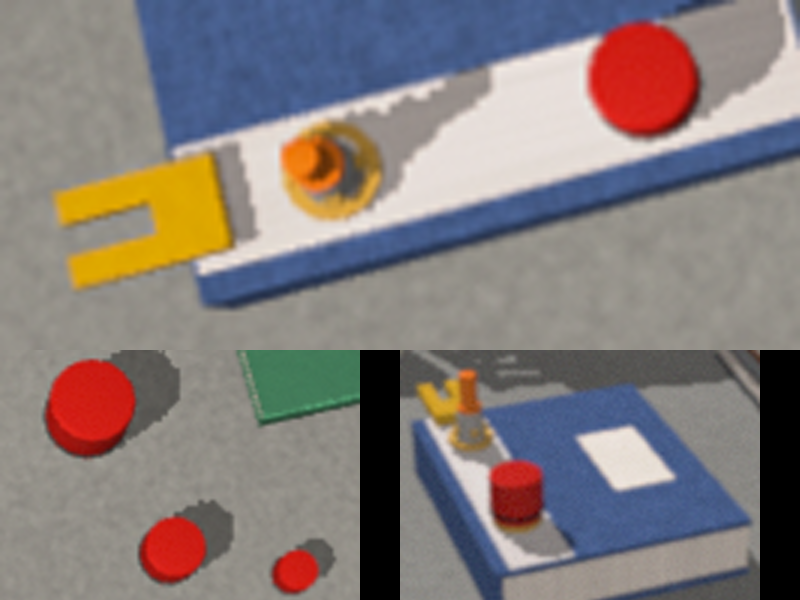

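```bash
python3 - <<'E'
from h import *
f=lambda x,y:(155+x/5-.4,255+y/5-.4)
fc=atz('top',f(643,77),.092); co=atz('top',f(332,170),.060); pk=atz('top',f(303,153),.116)
print('fitted',fc,'collar',co,'pintop',pk)
v=(co-fc)[:2]; print('dist',np.linalg.norm(v), 'ang',np.degrees(np.arctan2(v[1],v[0])))
P={n:atz('top',f(*c),.060) for n,c in dict(o1=(54,193),o2=(77,288),i1=(212,153),s1=(152,202),s2=(157,237),e1=(62,225),e2=(70,258)).items()}
for n,p in P.items(): print(n,p[:2])
w=np.linalg.norm(P['o1']-P['o2']); print(w)
ax=(P['e1']+P['e2']-P['s1']-P['s2'])[:2]; print('slot ang',np.degrees(np.arctan2(ax[1],ax[0])),np.linalg.norm(ax)/2)
cap=atz('top',(340+175/3-.3,175+198/3-.3),.036); print('cap',cap)
for n,p in dict(pk=pk,fc=fc,cap=cap,co=co).items(): print(n,proj('side',p))
yA=v/np.linalg.norm(v); xA=np.array([yA[1],-yA[0]])
st=.5*(fc+co)[:2]+60*yA*.001
print('stud',st,'notch from stud',co[:2]+.08*yA, 'yA',yA)
q=R.from_quat(get_state()['eef_rot']).as_matrix(); print(q)
E
```

```text
fitted [0.53678191 0.04271091 0.092     ] collar [0.50463215 0.1584632  0.06      ] pintop [0.50577786 0.15750944 0.116     ]
dist 0.12013409174928805 ang 105.52243215722415
o1 [0.49416075 0.26163404]
o2 [0.45963537 0.25080635]
i1 [0.51006675 0.2033377 ]
s1 [0.49163063 0.22469081]
s2 [0.47887396 0.22208442]
e1 [0.48248461 0.25786256]
e2 [0.47049396 0.25409888]
0.036183433564822426
slot ang 105.04871983583617 0.03375056371136502
cap [ 0.60278489 -0.17196383  0.036     ]
pk [[262.88071096 196.99782691]]
fc [[278.17620992 229.95326001]]
cap [[318.92343531 313.08161751]]
co [[263.56034032 217.57133289]]
stud [0.5046501 0.1583986] notch from stud [0.4832229  0.23554526] yA [-0.26761563  0.96352575]
[[ 2.64684844e-01 -5.74600991e-04  9.64334798e-01]
 [-9.64333567e-01  1.54753810e-03  2.64685428e-01]
 [-1.64443335e-03 -9.99998637e-01 -1.44497145e-04]]
```

The crop confirms the middle cap, with its black band, at about (0.603, -0.172). The stud and pin are at about (0.505, 0.158) and the notch at about (0.483, 0.236). The jaws already lie along album y (105.4°), so I won't need any twist. Setting out now.

Call:
{"api": "carry_out", "payload": {
  "offset": [
    [0.042,0.038,0],
    [0.042,0.038,0],
    [0.042,0.038,0],
    [0.042,0.038,0],
    [0.042,0.038,0],
    [0.042,0.038,0],
    [0.042,0.038,0],
    [0.042,0.038,0]
  ],
  "twist": [0,0,0,0,0,0,0,0],
  "grip": 0.05,
  "newtons": 20
}}

```text
clock: 1.1
tool_pos: [0.5024, -0.2973, 0.2384]
eef_rot: [0.562, -0.429, 0.429, -0.562]
contact_force: [-0.2, 0.1, 0.6]
opening: 0.57
```

Call:
{"api": "carry_out", "payload": {
  "offset": [
    [0,0.05,0],
    [0,0.05,0],
    [0,0.05,0],
    [0,0.05,0],
    [0,0.05,0],
    [0,0.05,0],
    [0,0.05,0],
    [0,0.05,0]
  ],
  "twist": [0,0,0,0,0,0,0,0]
}}

```text
clock: 2.1
tool_pos: [0.5011, 0.1028, 0.2385]
eef_rot: [0.562, -0.429, 0.429, -0.562]
contact_force: [0.9, -0.6, -0.3]
opening: 0.574
```

Call:
{"api": "carry_out", "payload": {
  "offset": [
    [0.004,0.035,-0.02],
    [0,0.02,-0.02],
    [0,0,-0.03],
    [0,0,0],
    [0,0,0]
  ],
  "twist": [0,0,0,0,0]
}}

```text
clock: 2.72
tool_pos: [0.5058, 0.156, 0.1693]
eef_rot: [-0.562, 0.429, -0.429, 0.562]
contact_force: [0.5, 0.8, -1.1]
opening: 0.567
```

```bash
python3 - <<'E'
from h import *
a=snap('side','s1'); b=snap('top','t1'); s=get_state(); t=s['tool_pos']; print(t)
print(proj('side',[t,[.505,.158,.116],[.505,.158,.084]]),proj('top',[t]))
o=np.zeros((480,800,3),np.uint8)
o[:,:400]=cv2.resize(a[140:260,210:310],(400,480),interpolation=cv2.INTER_CUBIC)
o[:,400:]=cv2.resize(b[225:345,160:260],(400,480),interpolation=cv2.INTER_CUBIC)
cv2.imwrite('pics/c1.png',o[:,:,::-1])
E
```

```text
[0.50621902 0.15607191 0.16985885]
[[261.89398231 176.13940738]
 [262.54748058 196.91650305]
 [263.22316074 208.91184473]] [[209.15424175 281.88995334]]
```

View pics/c1.png

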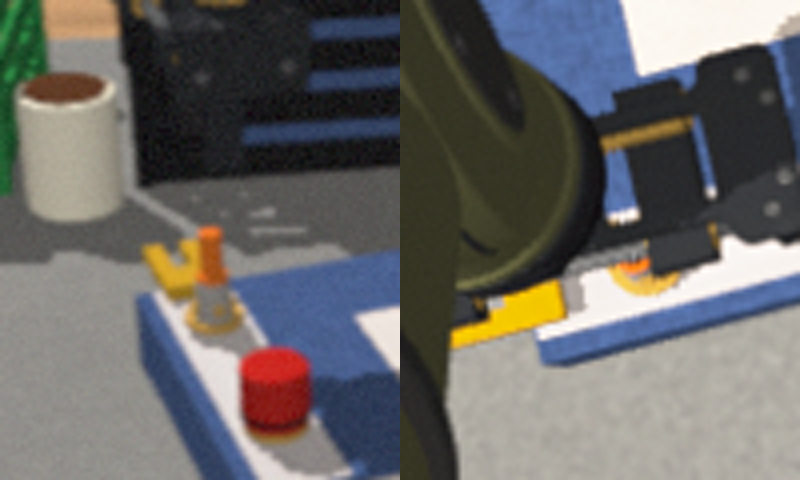

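The side crop shows the pin knob's top at (262,198), as predicted (262.5,197), with the fingers straddling it. Going down to grip above the flange.

Call:
{"api": "carry_out", "payload": {
  "offset": [
    [-0.001,0.002,-0.025],
    [0,0,-0.025],
    [0,0,-0.02],
    [0,0,-0.006],
    [0,0,0],
    [0,0,0]
  ],
  "twist": [0,0,0,0,0,0]
}}

```text
clock: 3.58
tool_pos: [0.5051, 0.1584, 0.0937]
eef_rot: [-0.562, 0.428, -0.429, 0.563]
contact_force: [0.5, -0.5, -0.1]
opening: 0.567
```

Call:
{"api": "carry_out", "payload": {
  "offset": [
    [0,0,0],
    [0,0,0],
    [0,0,0],
    [0,0,0],
    [0,0,0],
    [0,0,0]
  ],
  "twist": [0,0,0,0,0,0],
  "grip": 0.0,
  "newtons": 15
}}

```text
clock: 4.32
tool_pos: [0.5044, 0.1583, 0.0927]
eef_rot: [0.562, -0.429, 0.429, -0.562]
contact_force: [0.9, 0.1, 0.4]
opening: 0.151
```

Gripped, with the opening at about 13–14 mm. Lifting straight up.

Call:
{"api": "carry_out", "payload": {
  "offset": [
    [0,0,0.01],
    [0,0,0.015],
    [0,0,0.015],
    [0,0,0.015],
    [0,0,0.015],
    [0,0,0.01],
    [0,0,0],
    [0,0,0]
  ],
  "twist": [0,0,0,0,0,0,0,0]
}}

```text
clock: 5.32
tool_pos: [0.5041, 0.1581, 0.1724]
eef_rot: [0.563, -0.429, 0.429, -0.562]
contact_force: [-0.2, 0.1, -1.2]
opening: 0.149
```

```bash
python3 - <<'E'
from h import *
a=snap('side','s2'); b=snap('top','t2'); s=get_state(); t=s['tool_pos']; print(t)
print(proj('side',[t-[0,0,.009],t-[0,0,.039]]),proj('top',[t]))
o=np.zeros((480,800,3),np.uint8)
o[:,:400]=cv2.resize(a[140:260,210:310],(400,480),interpolation=cv2.INTER_CUBIC)
o[:,400:]=cv2.resize(b[225:345,160:260],(400,480),interpolation=cv2.INTER_CUBIC)
cv2.imwrite('pics/c2.png',o[:,:,::-1])
E
```

```text
[0.50400295 0.1581109  0.17217148]
[[261.07036268 178.49147057]
 [261.74583285 190.30994664]] [[207.51146227 283.10294455]]
```

View pics/c2.png

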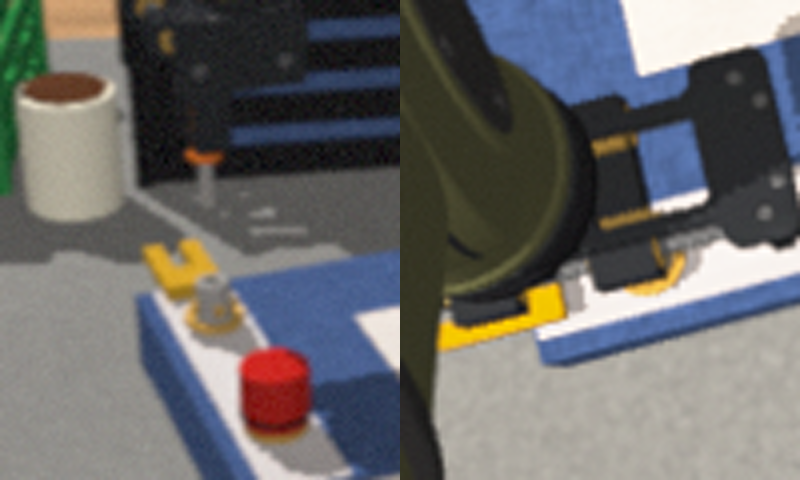

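The pin is out, with its tip at (261.5,191) as predicted, and the stud is bare at (263,212). Moving above the notch.

Call:
{"api": "carry_out", "payload": {
  "offset": [
    [-0.005,0.018,0],
    [-0.0055,0.02,0],
    [-0.0055,0.02,0],
    [-0.0045,0.017,0],
    [0,0,-0.02],
    [0,0,-0.025],
    [0,0,-0.02],
    [0,0,0]
  ],
  "twist": [0,0,0,0,0,0,0,0]
}}

```text
clock: 6.42
tool_pos: [0.4829, 0.2328, 0.1064]
eef_rot: [0.563, -0.429, 0.428, -0.561]
contact_force: [-0.9, -0.7, -0.8]
opening: 0.152
```

```bash
python3 - <<'E'
from h import *
a=snap('side','s3'); b=snap('top','t3'); s=get_state(); t=s['tool_pos']; print(t)
print(proj('side',[t-[0,0,.009],t-[0,0,.039],[.4825,.235,.06]]),proj('top',[t-[0,0,.039]]))
o=np.zeros((480,800,3),np.uint8)
o[:,:400]=cv2.resize(a[160:220,225:275],(400,480),interpolation=cv2.INTER_CUBIC)
o[:,400:]=cv2.resize(b[255:315,155:205],(400,480),interpolation=cv2.INTER_CUBIC)
cv2.imwrite('pics/c3.png',o[:,:,::-1])
E
```

```text
[0.48407764 0.23335959 0.10796789]
[[254.28730593 189.88878247]
 [255.00083894 200.55723979]
 [254.59407357 203.41623491]] [[178.75096823 298.70832457]]
```

View pics/c3.png

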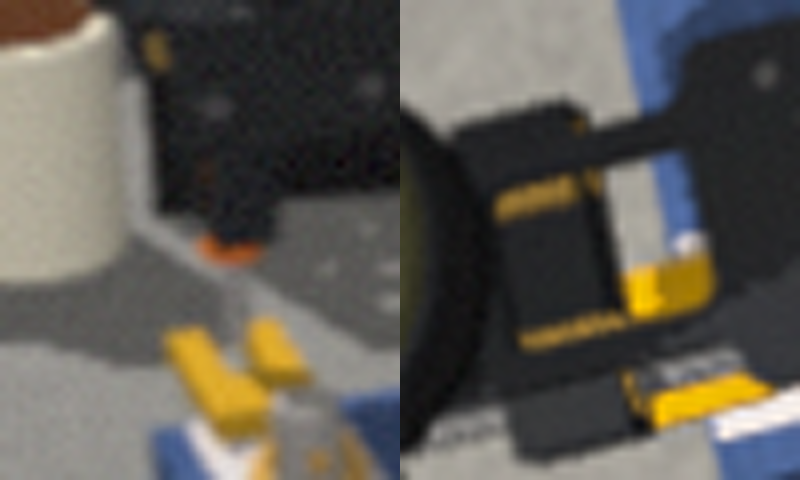

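In the side crop the shank hangs over the slot between the yellow arms (gap centre at about crop x=237, shank at about 241). I'll shift 1 mm towards -x, then lower it while watching the force.

Call:
{"api": "carry_out", "payload": {
  "offset": [
    [-0.001,0,-0.003],
    [0,0,-0.006],
    [0,0,-0.006],
    [0,0,0]
  ],
  "twist": [0,0,0,0]
}}

```text
clock: 7.02
tool_pos: [0.4826, 0.2331, 0.0922]
eef_rot: [0.563, -0.429, 0.429, -0.562]
contact_force: [-0.5, 0.4, -0.2]
opening: 0.157
```

Call:
{"api": "carry_out", "payload": {
  "offset": [
    [0,0,-0.008],
    [0,0,-0.008],
    [0,0,-0.005],
    [0,0,-0.001],
    [0,0,0],
    [0,0,0]
  ],
  "twist": [0,0,0,0,0,0]
}}

```text
clock: 7.78
tool_pos: [0.4831, 0.2333, 0.071]
eef_rot: [-0.562, 0.429, -0.429, 0.562]
contact_force: [0.4, -0.2, -1.4]
opening: 0.156
```

Call:
{"api": "carry_out", "payload": {
  "offset": [
    [0,0,-0.001],
    [0,0,0]
  ],
  "twist": [0,0]
}}

```text
clock: 8.02
tool_pos: [0.4829, 0.2333, 0.0698]
eef_rot: [-0.562, 0.429, -0.429, 0.562]
contact_force: [0.3, -0.1, -0.6]
opening: 0.149
```

Call:
{"api": "carry_out", "payload": {
  "offset": [
    [0,0,0],
    [0,0,0],
    [0,0,0],
    [0,0,0]
  ],
  "twist": [0,0,0,0],
  "grip": 0.035
}}

```text
clock: 8.52
tool_pos: [0.4829, 0.2333, 0.0698]
eef_rot: [-0.562, 0.429, -0.429, 0.562]
contact_force: [-1.0, -0.3, -0.0]
opening: 0.396
```

Call:
{"api": "carry_out", "payload": {
  "offset": [
    [0,0,0.01],
    [0,0,0.02],
    [0,0,0.03],
    [0,0,0.04],
    [0,0,0.04],
    [0.01,-0.045,0],
    [0.01,-0.05,0],
    [0.01,-0.05,0]
  ],
  "twist": [0,0,0,0,0,0,0,0],
  "grip": 0.055
}}

```text
clock: 9.52
tool_pos: [0.5132, 0.0868, 0.2106]
eef_rot: [-0.562, 0.428, -0.429, 0.563]
contact_force: [0.3, -1.0, 0.4]
opening: 0.622
```

Call:
{"api": "carry_out", "payload": {
  "offset": [
    [0.015,-0.05,0],
    [0.015,-0.05,0],
    [0.015,-0.05,0],
    [0.015,-0.045,0],
    [0.015,-0.035,0],
    [0.015,-0.03,-0.02],
    [0,0,-0.05],
    [0,0,-0.03]
  ],
  "twist": [0,0,0,0,0,0,0,0]
}}

```text
clock: 10.52
tool_pos: [0.6019, -0.1722, 0.1083]
eef_rot: [0.562, -0.43, 0.428, -0.562]
contact_force: [0.3, 0.9, -0.6]
opening: 0.625
```

```bash
python3 - <<'E'
from h import *
a=snap('side','s4'); b=snap('top','t4'); s=get_state(); t=s['tool_pos']; print(t,s['opening'])
print(proj('side',[t,[.603,-.172,.036],[.603,-.172,0]]),proj('top',[t,[.603,-.172,.036]]))
o=np.zeros((600,800,3),np.uint8)
o[:,:400]=cv2.resize(a[200:350,240:340],(400,600),interpolation=cv2.INTER_CUBIC)
o[:300,400:]=cv2.resize(b[250:325,155:255],(400,300),interpolation=cv2.INTER_CUBIC)
o[300:,400:]=cv2.resize(b[200:275,350:450],(400,300),interpolation=cv2.INTER_CUBIC)
cv2.imwrite('pics/c4.png',o[:,:,::-1])
E
```

```text
[ 0.6001931  -0.17132883  0.10700316] 0.6246588108000926
[[318.11808176 282.51607087]
 [319.04050024 313.08747717]
 [318.71439528 327.49733944]] [[404.25947912 234.86147917]
 [398.04991633 240.59011488]]
```

View pics/c4.png

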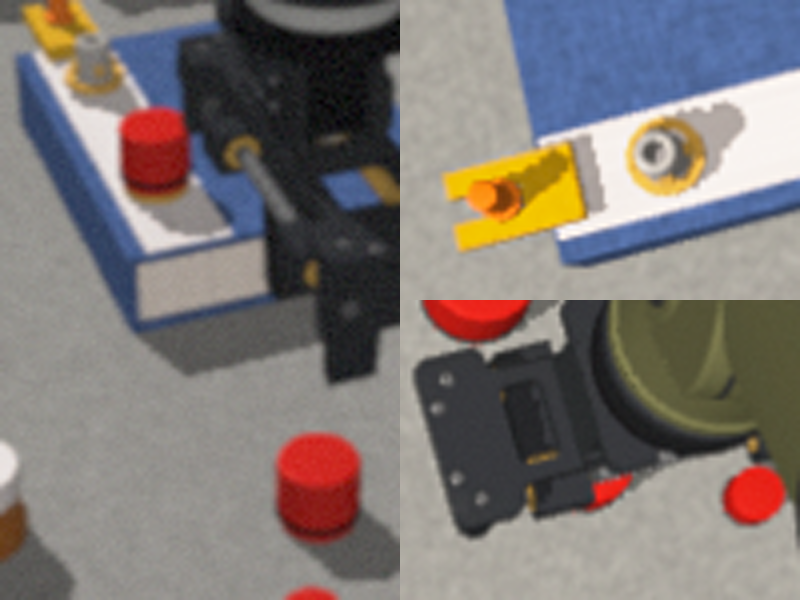

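The pin hangs in the notch, with its knob at top crop (497,195) and the shank inside the slot. The stud mouth is at top crop (655,155). The loose cap's top is at side (319,314), which agrees with the estimate.

```bash
python3 - <<'E'
from h import *
s=atz('top',(155+255/4-.4,250+155/4-.4),.084); print('stud',s, proj('side',s))
print('sideobs',240+93/4-.4,200+40/4-.4)
print('pin flange', atz('top',(155+95/4-.4,250+203/4-.4),.064))
print('large',atz('top',(369.5,192),.05),'small',atz('top',(438,248),.02),get_state()['tool_pos'])
E
```

```text
stud [0.5030559  0.15841327 0.084     ] [[262.40669827 208.86203238]]
sideobs 262.85 209.6
pin flange [0.4813619  0.23536359 0.064     ]
large [ 0.69491611 -0.11627163  0.05      ] small [ 0.5922241 -0.2533292  0.02     ] [ 0.6001931  -0.17132883  0.10700316]
```

Call:
{"api": "carry_out", "payload": {
  "offset": [
    [0,0,-0.02],
    [0,0,-0.02],
    [0,0,-0.02],
    [0,0,0],
    [0,0,0]
  ],
  "twist": [0,0,0,0,0]
}}

```text
clock: 11.25
tool_pos: [0.6033, -0.1718, 0.0501]
eef_rot: [-0.562, 0.429, -0.429, 0.562]
contact_force: [-0.3, -0.2, -0.2]
opening: 0.623
```

Call:
{"api": "carry_out", "payload": {
  "offset": [
    [0,0,-0.015],
    [0,0,-0.015],
    [0,0,-0.01],
    [0,0,-0.002],
    [0,0,0],
    [0,0,0]
  ],
  "twist": [0,0,0,0,0,0]
}}

```text
clock: 12.0
tool_pos: [0.6033, -0.1719, 0.0082]
eef_rot: [-0.562, 0.428, -0.429, 0.562]
contact_force: [0.1, 0.4, 0.5]
opening: 0.624
```

Call:
{"api": "carry_out", "payload": {
  "offset": [
    [0,0,0],
    [0,0,0],
    [0,0,0],
    [0,0,0],
    [0,0,0]
  ],
  "twist": [0,0,0,0,0],
  "grip": 0.0,
  "newtons": 15
}}

```text
clock: 12.62
tool_pos: [0.6031, -0.1718, 0.0081]
eef_rot: [-0.562, 0.429, -0.429, 0.562]
contact_force: [-1.4, -1.0, 4.9]
opening: 0.452
```

Call:
{"api": "carry_out", "payload": {
  "offset": [
    [0,0,0],
    [0,0,0],
    [0,0,0]
  ],
  "twist": [0,0,0],
  "newtons": 45
}}

```text
clock: 13.0
tool_pos: [0.6032, -0.1719, 0.0081]
eef_rot: [-0.562, 0.429, -0.429, 0.562]
contact_force: [-0.8, -0.3, 6.6]
opening: 0.445
```

Call:
{"api": "carry_out", "payload": {
  "offset": [
    [0,0,0.01],
    [0,0,0.03],
    [0,0,0.04],
    [0,0,0.04],
    [0,0,0.04],
    [-0.015,0.045,0],
    [-0.015,0.05,0],
    [-0.015,0.05,0]
  ],
  "twist": [0,0,0,0,0,0,0,0]
}}

```text
clock: 14.0
tool_pos: [0.5572, -0.0253, 0.1681]
eef_rot: [-0.562, 0.429, -0.429, 0.562]
contact_force: [0.8, 0.6, 0.1]
opening: 0.447
```

Call:
{"api": "carry_out", "payload": {
  "offset": [
    [-0.015,0.05,0],
    [-0.015,0.05,0],
    [-0.015,0.05,0],
    [-0.009,0.03,0],
    [0,0.005,-0.02],
    [0,0,-0.03],
    [0,0,0],
    [0,0,0]
  ],
  "twist": [0,0,0,0,0,0,0,0]
}}

```text
clock: 15.0
tool_pos: [0.5043, 0.1582, 0.1185]
eef_rot: [-0.562, 0.429, -0.429, 0.562]
contact_force: [-0.2, -0.1, -0.2]
opening: 0.447
```

```bash
python3 - <<'E'
from h import *
a=snap('side','s5'); b=snap('top','t5'); s=get_state(); t=s['tool_pos']; print(t,s['opening'])
f=t-[0,0,.008]
print(proj('side',[f,f+[0,0,.036],[.504,.158,.084]]),proj('top',[f+[0,0,.036]]))
o=np.zeros((600,800,3),np.uint8)
o[:,:400]=cv2.resize(a[155:230,235:285],(400,600),interpolation=cv2.INTER_CUBIC)
o[:300,400:]=cv2.resize(b[240:315,155:255],(400,300),interpolation=cv2.INTER_CUBIC)
cv2.imwrite('pics/c5.png',o[:,:,::-1])
E
```

```text
[0.50465663 0.15829524 0.11885776] 0.44495402296423664
[[262.51075644 198.81947785]
 [261.7230855  184.92121684]
 [262.80391311 208.92788287]] [[210.83094839 284.16749191]]
```

View pics/c5.png

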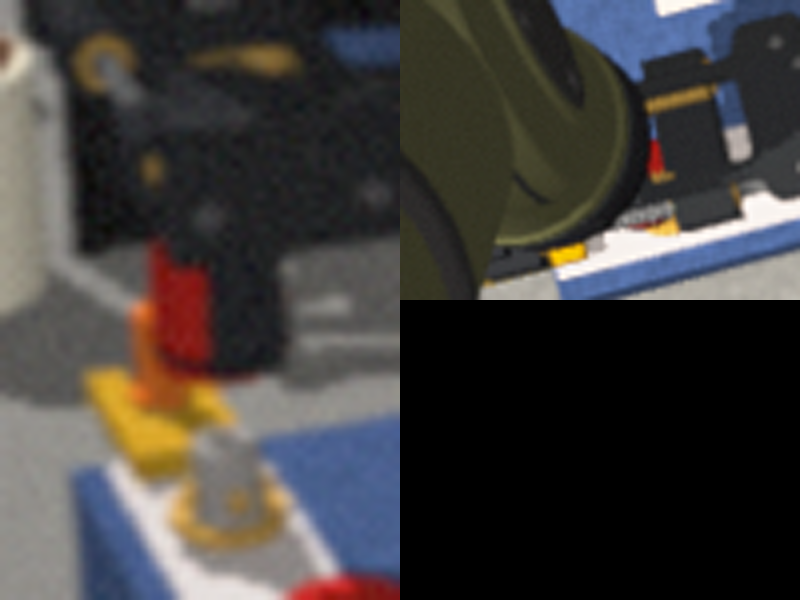

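The cap (side crop, centre x≈219, lip at row 375) hangs above the stud (centre x≈226), and both match their predicted pixels. Lowering onto the stud in stages.

Call:
{"api": "carry_out", "payload": {
  "offset": [
    [0,0,-0.01],
    [0,0,-0.012],
    [0,0,-0.006],
    [0,0,-0.004],
    [0,0,-0.004],
    [0,0,0]
  ],
  "twist": [0,0,0,0,0,0],
  "newtons": 55
}}

```text
clock: 15.85
tool_pos: [0.5038, 0.1582, 0.0815]
eef_rot: [0.562, -0.429, 0.429, -0.562]
contact_force: [-0.0, 0.4, -1.0]
opening: 0.444
```

The stud is inside the mouth with no side force. Pressing on through the latches.

Call:
{"api": "carry_out", "payload": {
  "offset": [
    [0,0,-0.002],
    [0,0,-0.002],
    [0,0,-0.002],
    [0,0,0]
  ],
  "twist": [0,0,0,0]
}}

```text
clock: 16.35
tool_pos: [0.5043, 0.1585, 0.0761]
eef_rot: [-0.562, 0.429, -0.429, 0.563]
contact_force: [-0.2, -0.3, 3.1]
opening: 0.445
```

Call:
{"api": "carry_out", "payload": {
  "offset": [
    [0,0,-0.002],
    [0,0,-0.002],
    [0,0,-0.002],
    [0,0,0]
  ],
  "twist": [0,0,0,0]
}}

```text
clock: 16.85
tool_pos: [0.5037, 0.1582, 0.0693]
eef_rot: [0.562, -0.429, 0.429, -0.562]
contact_force: [1.0, 0.5, -2.6]
opening: 0.447
```

Force has gone negative (-2.6 N), so the noses have snapped and are drawing the cap on. Pressing the collar down.

Call:
{"api": "carry_out", "payload": {
  "offset": [
    [0,0,-0.0015],
    [0,0,-0.0015],
    [0,0,-0.001],
    [0,0,0],
    [0,0,0]
  ],
  "twist": [0,0,0,0,0]
}}

```text
clock: 17.48
tool_pos: [0.5038, 0.1582, 0.066]
eef_rot: [0.562, -0.429, 0.429, -0.562]
contact_force: [-0.9, -0.5, 5.6]
opening: 0.443
```

Call:
{"api": "carry_out", "payload": {
  "offset": [
    [0,0,-0.001],
    [0,0,-0.001],
    [0,0,0],
    [0,0,0]
  ],
  "twist": [0,0,0,0]
}}

```text
clock: 17.98
tool_pos: [0.5039, 0.1582, 0.0643]
eef_rot: [0.562, -0.429, 0.429, -0.562]
contact_force: [-2.2, -1.2, 9.1]
opening: 0.439
```

Call:
{"api": "carry_out", "payload": {
  "offset": [
    [0,0,-0.001],
    [0,0,-0.0005],
    [0,0,0],
    [0,0,0],
    [0,0,0]
  ],
  "twist": [0,0,0,0,0]
}}

```text
clock: 18.6
tool_pos: [0.5039, 0.1582, 0.0631]
eef_rot: [-0.562, 0.429, -0.429, 0.562]
contact_force: [-2.9, -0.9, 11.9]
opening: 0.44
```

```bash
python3 - <<'E'
from h import *
a=snap('side','s6'); b=snap('top','t6'); s=get_state(); print(s['tool_pos'],s['contact_force'],s['opening'],s['clock'])
o=np.zeros((600,800,3),np.uint8)
o[:,:400]=cv2.resize(a[160:235,235:285],(400,600),interpolation=cv2.INTER_CUBIC)
o[:300,400:]=cv2.resize(b[240:315,155:255],(400,300),interpolation=cv2.INTER_CUBIC)
o[300:,400:]=cv2.resize(a[150:450,120:520],(400,300))
cv2.imwrite('pics/c6.png',o[:,:,::-1])
E
```

```text
[0.50387079 0.15815629 0.06308133] [-2.68004436 -0.98912212 11.83101611] 0.4446818330465463 18.7
```

View pics/c6.png

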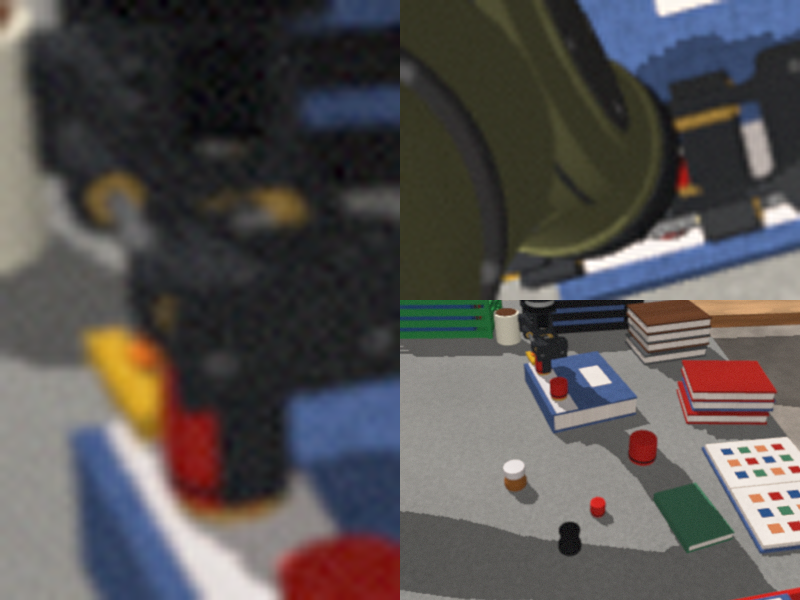

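The side crop shows the cap seated on the brass collar at (230,505) and the pin's orange flange still on the yellow rest at (145,355). The loupe, pot and stock book haven't moved. The push is 11.9 N, which puts the collar about 4.7 mm down. Handing in.

```bash
python3 -c "
from plant import job; print(job.finish_job())"
```

```text
the job is handed in; nothing more can be done
None
```

The job is handed in: the pin is parked in the yellow rest and the red cap is clicked onto the bare stud. The gripper is still holding the cap and pressing it down. The clock read 18.7 s of the 54 s allowed.

- **Pin:** I drew it straight up out of the stud, lowered it into the notch and let go. Pictures after release show its shank inside the slot. The last side picture, partly hidden by the gripper, still shows orange at the rest.
- **Cap:** I took the middle-sized red cap with the black band. The push rose at the latches and then read -2.6 N as the noses drew the cap on. I did not see the click itself.
- **Collar:** The last push was about 11.9 N. At the stated stiffness that puts the collar about 4.7 mm down out of 5 mm; the tool height gives about 4.9 mm. I did not measure the collar directly.
- **Bystanders:** The loupe, pot and stock book look unmoved in the last picture.

Two readings I did not chase: about 5–6.6 N upward while gripping the cap on the table, gone once it was lifted, and about 3 N sideways in the final press.

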